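# Snap the organiser lid shut all round

### The job

The four hinged sections round the lid rim of the screw organiser case are standing open: press each one down with the fingertips until it clicks shut and all four stay shut. Do not press on the clear window, and do not lift the case or push it about; leave the screwdriver, padlock and pipe cap where they lie.

Things in the scene. Friction and masses are not known exactly. Their poses are not given: they have to be found in the camera images.
- case: Loose screw organiser case on the bench, 0.9 kg, grey body 130 (x) x 170 (y) mm, 60 mm high with its green lid. Origin: centre of underside; z up, +x away from the robot, +y left (turned up to 0.4 rad). Lid: clear window in the middle, four fixed green corners (tops 60 mm up) and, between them on each side, a hinged green snap section. A red seal strip shows under a section that is open.
- window: Thin clear (pale, see-through) window of the lid, 64 x 104 x 2 mm, fixed to the case; origin at its centre, its top 56.5 mm above the bench (3.5 mm below the sections when they are shut). Not to be pressed on.
- screwdriver: Bystander: green-handled screwdriver, 180 mm long, 27 mm high, lying to the right of the case. Origin: centre of its underside, long along its own y.
- padlock: Bystander: brass padlock, 62 x 40 x 16 mm, lying flat to the left of the case. Origin: centre of its underside.
- pipe_cap: Bystander: blue plastic pipe cap, 35 mm across, 26 mm high, standing in front of the case. Origin: centre of its underside.
- near_press (a point): Pressing place of the near section (long side, case's -x): middle of the black ribs on it, 23 mm outward of its hinge. Section 112 mm long along the side, 32 mm wide, 4 mm thick, 14 mm skirt on the outer edge. Open: this point is 68 mm above the bench, the outer edge 71 mm. Shut: level, top 60 mm above the bench, this point 58 mm from the case's centre.
- near (a joint): Hinge of the near section at its inner edge, rad: 0 = open (tilted up 0.35 rad, outer edge raised), 0.35 = level and shut; grows as it is pressed. Over-centre spring: resists with 6 to 8 N at the pressing place, less further down; past 0.24 it snaps shut and stays; let go earlier, it springs open.
- far_press (a point): Pressing place of the far section (long side, case's +x): middle of the black ribs on it, 23 mm outward of its hinge. Section 112 mm long along the side, 32 mm wide, 4 mm thick, 14 mm skirt on the outer edge. Open: this point is 68 mm above the bench, the outer edge 71 mm. Shut: level, top 60 mm above the bench, this point 58 mm from the case's centre.
- far (a joint): Hinge of the far section at its inner edge, rad: 0 = open (tilted up 0.35 rad, outer edge raised), 0.35 = level and shut; grows as it is pressed. Over-centre spring: resists with 6 to 8 N at the pressing place, less further down; past 0.24 it snaps shut and stays; let go earlier, it springs open.
- left_press (a point): Pressing place of the left section (short side, case's +y): middle of the black ribs on it, 23 mm outward of its hinge. Section 72 mm long along the side, 32 mm wide, 4 mm thick, 14 mm skirt on the outer edge. Open: this point is 68 mm above the bench, the outer edge 71 mm. Shut: level, top 60 mm above the bench, this point 78 mm from the case's centre.
- left (a joint): Hinge of the left section at its inner edge, rad: 0 = open (tilted up 0.35 rad, outer edge raised), 0.35 = level and shut; grows as it is pressed. Over-centre spring: resists with 6 to 8 N at the pressing place, less further down; past 0.24 it snaps shut and stays; let go earlier, it springs open.
- right_press (a point): Pressing place of the right section (short side, case's -y): middle of the black ribs on it, 23 mm outward of its hinge. Section 72 mm long along the side, 32 mm wide, 4 mm thick, 14 mm skirt on the outer edge. Open: this point is 68 mm above the bench, the outer edge 71 mm. Shut: level, top 60 mm above the bench, this point 78 mm from the case's centre.
- right (a joint): Hinge of the right section at its inner edge, rad: 0 = open (tilted up 0.35 rad, outer edge raised), 0.35 = level and shut; grows as it is pressed. Over-centre spring: resists with 6 to 8 N at the pressing place, less further down; past 0.24 it snaps shut and stays; let go earlier, it springs open.

How it is judged:
By the outcome, as a careful person would: the job done as asked, in the order asked, and still so for the second after the job is handed in, with the robot touching nothing.
It also fails if it takes over 48 s, if anything falls off the work surface, if the arm or the gripper's body presses on something with over 40 N, if the wrist force passes 120 N, or if a joint passes its speed limit or range.

### The arm

A 6-joint arm with a two-finger parallel gripper is mounted at the origin on a cart in front of the work surface, level with it; the furniture and walls round the work are solid. World frame = base frame: x ahead of the robot, y to its left, z up, the work surface at z = 0. Lengths are in m, angles in rad, forces in N, time in s.
With the tool pointing down it reaches from about 0.35 to 0.975 m from the base axis. Payload 4.9 kg.
Tool frame: the origin (TCP) lies at the very end of the fingers, on their centre line; the grasp point (between the pads) lies 19 mm behind it; y points along the fingers, x is the direction in which the jaws open and shut, and the axes are right-handed (so a half turn about y gives the same grasp; the last joint's range is limited). The gripper opens to 85 mm and grips with 20 to 120 N. Pads are 22 mm wide; open, the fingers measure 114 mm over their backs; the gripper's body (76 mm by 85 mm) begins 54 mm behind the grasp point. The pads swing forward as they close: fully open they stand 13 mm farther back than shut.
Start: joints at [-1.342, 0.053, 1.613, -0, 1.476, -0.119], TCP at [0.213, -0.588, 0.231] pointing down, gripper open.
Joint ranges: [-3.01, 3.01], [-1.01, 2.22], [0.06, 2.58], [-1.02, 4.17], [0.09, 2.62], [-3.14, 3.14]. Speed limits (rad/s): [2.57, 2.57, 3.14, 3.14, 3.14, 3.14].

### API

Orientations are given as [roll, pitch, yaw] about the fixed x, y, z axes, in that order (R = Rz(yaw) Ry(pitch) Rx(roll)).
In Python, from workcell import * gives the robot as it stands.
- The arm moves only by the shell command python3 -m inch 'ROWS' [FORCE]. ROWS is JSON, a list of rows, each a list of 7 numbers: the shift along the world's x, y, z in m, then the turn, a rotation vector about the world's x, y, z in degrees, then the opening, from -1 (shut) to 1 (fully open). In form: [[tx, ty, tz, wx, wy, wz, jaw], ...]. A call has 1 to 5 rows; each row is the pose to reach, as a shift and turn from the pose commanded when the call began; what a row does not reach only later rows make up. A row lasts 1/8 s, in which the tool goes at most 62.5 mm and 10.7 degrees, less where a joint would pass 70% of its speed; a pose out of reach is approached as far as the arm can. A call with a gripper value outside its range is refused whole. The fingers move at their own pace and stop on an object; FORCE is the grip in N (left out, the last holds). Time passes only in rows, so rows that repeat a pose let the fingers close. It gives the time, the measured TCP pose, the force and the opening at its end, in the units of the state.
- get_obs(): the state, without advancing time (a new reading comes with each control period).
- grab_frame(name): name is "scene" or "top"; returns a dict with "image" (400x640x3 uint8, red, green, blue), "range_z" (400x640 float32, m along the optical axis (not along the pixel's ray), 0 where there is no reading), "camera_matrix" (3x3 intrinsics, pixels), "camera_from_world" (4x4, takes a point from world to camera coordinates). Camera axes: x right, y up, looking along -z (the intrinsics and any distortion apply to the point x, -y, -z); pixel columns grow to the right and rows downward; lengths in m; the calibration is good to about 2 mm. A picture is of the moment at which its call begins.
- sign_off(): hands the job in, once; it reports no verdict.
Trained networks look in a picture, given as the dict that the camera call returned (one of the last four; its "shot" number tells which), for a name from the list of things; names that differ only in an ending like _2 or _b are one class to them, and where a whole thing is asked for, a point or a joint stands for the part that bears it (a point fixed in the world has none). Each returns a list of dicts, best first, with "p" (0 to 1); they miss things now and then, are a little off and sometimes report something else, mostly with a low value. They report only what shows in the picture. A call takes as long as a camera call.
- look_for(picture, target): "location" ([column, row] in pixels, amid what is visible of it).
- tip_of(picture, target): "location" ([column, row] in pixels: a listed point, or the origin of a listed thing).
The state is a dict: "time": time; "joint_pos": joint angles; "joint_vel": joint speeds; "tau": joint torques, N m; "ee_pos": TCP position; "tcp_rot": TCP orientation; "wrist_force": force on the tool from outside, world axes, zero at the start; "wrist_torque": the same for the moment, N m; "width": finger opening in m.
Only numpy, scipy, OpenCV 4.12 (cv2) and the standard library are available. Lean on these libraries where they do the work, as an engineer would, in place of code of your own. Each camera call takes 0.05 s, during which the arm holds its last target. There are 200 camera calls.

## Working session

There is one attempt and no reset: what is moved stays moved. The work goes in short steps, Python scripts to look and compute and a shell command to move; the robot and the scene stay as the last step left them, time stands still between calls to the robot, and variables do not carry over. Pictures are saved under pics/ and viewed, about 8 in all and at most 12, crops included, and the job is handed in when it is done.

```bash
ls; mkdir -p pics; cat > h.py <<'E'
from workcell import *
import numpy as np, cv2
def proj(f,P):
    c=f["camera_from_world"]@np.append(P,1); K=f["camera_matrix"]
    q=K@np.array([c[0],-c[1],-c[2]]); return q[:2]/q[2]
def unproj(f,u,v,z=None,d=None):
    K=f["camera_matrix"]; T=np.linalg.inv(f["camera_from_world"])
    r=np.linalg.inv(K)@np.array([u,v,1.]); r=np.array([r[0],-r[1],-r[2]])
    o=T[:3,3]; w=T[:3,:3]@r
    s=d if d is not None else (z-o[2])/w[2]
    return o+s*w
def depth(f,u,v,k=2):
    p=f["range_z"][int(v)-k:int(v)+k+1,int(u)-k:int(u)+k+1]; p=p[p>0]
    return float(np.median(p)) if p.size else None
E
python3 - <<'E'
from h import *
np.set_printoptions(precision=4,suppress=True)
o=get_obs(); print(o["time"],o["ee_pos"],o["tcp_rot"],o["wrist_force"],o["width"])
for n in ("scene","top"):
    f=grab_frame(n); cv2.imwrite(f"pics/{n}0.png",f["image"][:,:,::-1])
    print(n,np.linalg.inv(f["camera_from_world"])[:3])
    for t in ["case","window","near_press","far_press","left_press","right_press","screwdriver","padlock","pipe_cap"]:
        for r in tip_of(f,t)[:2]:
            u,v=r["location"]; d=depth(f,u,v)
            print(t,round(r["p"],2),np.round([u,v],1), None if d is None else unproj(f,u,v,d=d), unproj(f,u,v,z=.068)[:2])
E
```

```text
pics
0.0 [ 0.2128 -0.587   0.23  ] [-1.5706  0.0021 -1.223 ] [ 0.4555  0.4297 -0.5823] 0.08574953439675627
scene [[-0.7404  0.3675 -0.5628 -0.06  ]
 [-0.6718 -0.4339  0.6004  0.6427]
 [-0.0235  0.8226  0.5681  0.6399]]
case 0.67 [313.2 220.8] [0.4765 0.1038 0.0581] [0.4674 0.113 ]
window 0.58 [312.7 204.3] [0.5241 0.0551 0.0559] [0.512  0.0673]
near_press 0.69 [335.  203.7] [0.4735 0.0315 0.0681] [0.4736 0.0314]
far_press 0.69 [295.2 189.5] [0.5882 0.0498 0.0688] [0.5891 0.049 ]
left_press 0.66 [294.1 209.3] [0.543  0.0993 0.0566] [0.5312 0.1099]
right_press 0.85 [328.8 183.4] [ 0.5436 -0.0256  0.0682] [ 0.5439 -0.0259]
screwdriver 0.74 [345.5 195.8] [ 0.4753 -0.0093  0.0687] [ 0.4759 -0.0101]
padlock 0.86 [285.6 263.2] [0.4573 0.2128 0.0167] [0.4148 0.2481]
padlock 0.72 [311.5 203.9] [0.5281 0.0552 0.0553] [0.5153 0.0679]
pipe_cap 0.55 [352.8 237.1] [0.4065 0.0465 0.0119] [0.3648 0.0998]
top [[-0.      0.996  -0.0897  0.418 ]
 [-0.9995 -0.0028 -0.0304  0.0454]
 [-0.0305  0.0896  0.9955  1.0029]]
case 0.94 [322.3 189.7] [0.5187 0.0537 0.0568] [0.5175 0.0536]
case 0.61 [362.3 176.1] [ 0.5429 -0.0211  0.0668] [ 0.5428 -0.021 ]
window 0.67 [324.8 186.3] [0.5252 0.049  0.0566] [0.5239 0.049 ]
window 0.62 [284.4 195.2] [0.5073 0.1243 0.0692] [0.5074 0.1244]
near_press 0.7 [330.3 214.5] [0.4712 0.0389 0.0688] [0.4712 0.0389]
far_press 0.75 [315.6 155.4] [0.5822 0.0661 0.0686] [0.5823 0.0661]
left_press 0.88 [283.5 193.4] [0.5107 0.126  0.0691] [0.5108 0.1261]
left_press 0.51 [247.6 218.3] [0.467  0.2011 0.0159] [0.4644 0.1929]
right_press 0.96 [361.2 177.2] [ 0.5409 -0.019   0.0662] [ 0.5407 -0.0189]
right_press 0.23 [330.5 216.7] [0.4671 0.0385 0.0691] [0.4671 0.0385]
screwdriver 0.79 [397.5 172.2] [ 0.5561 -0.0927  0.0231] [ 0.5498 -0.0864]
padlock 0.89 [247.6 219.1] [0.4654 0.2011 0.0158] [0.4629 0.1929]
pipe_cap 0.54 [331.  246.2] [0.4123 0.0373 0.0059] [0.4127 0.0378]
```

```bash
python3 - <<'E'
import cv2
a=cv2.imread("pics/top0.png")[100:290,200:440]; cv2.imwrite("pics/topc.png",cv2.resize(a,None,fx=3.1,fy=3.1,interpolation=2))
a=cv2.imread("pics/scene0.png")[130:300,230:430]; cv2.imwrite("pics/scc.png",cv2.resize(a,None,fx=3.4,fy=3.4,interpolation=2))
E
```

```text
(no output)
```

View pics/topc.png

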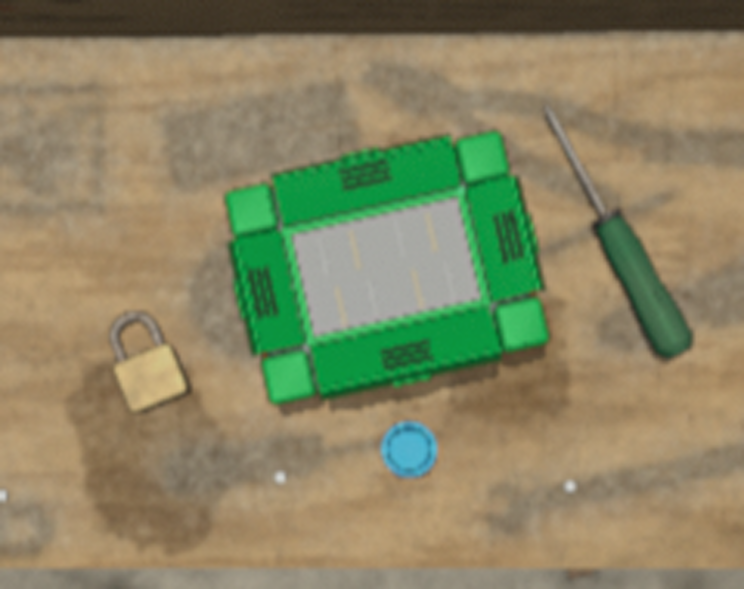

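View pics/scc.png

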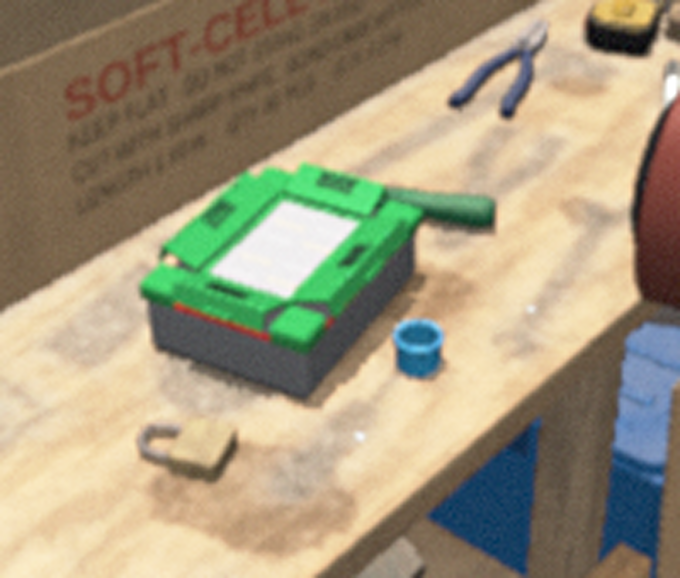

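Top crop: the ribs show at (near) 331,214, (far) 318,156, (left) 284,194 and (right) 364,176 in full-frame pixels. All four sections are open, and the box wall behind the case starts at row 112. The scene crop agrees, with the red seal visible under the near and left sections. Next I fit the case pose and work out the targets.

```bash
cat > pose.py <<'E'
from h import *
from scipy.optimize import least_squares
np.set_printoptions(precision=4,suppress=True)
px={"near":(331,214.2),"far":(318.1,156.1),"left":(284.5,194.2),"right":(364.2,176.5)}
loc={"near":(-56.6,0),"far":(56.6,0),"left":(0,76.6),"right":(0,-76.6)}  # open: 35+23cos.35
f=grab_frame("top"); s=grab_frame("scene")
P={k:unproj(f,*v,z=.068)[:2] for k,v in px.items()}
print(P,{k:unproj(f,*v,d=depth(f,*v))[2] for k,v in px.items()})
def W(p,k): c,n=np.cos(p[2]),np.sin(p[2]); a=np.array(loc[k])/1e3; return p[:2]+[c*a[0]-n*a[1],n*a[0]+c*a[1]]
r=least_squares(lambda p:np.concatenate([W(p,k)-P[k] for k in P]),[.52,.05,.2])
print("pose",r.x,"res mm",r.fun*1e3)
o=get_obs(); print(o["ee_pos"])
for k in P:
    a=W(r.x,k); print(k,a,"shift mm",(a-o["ee_pos"][:2])*1e3,"scene px",proj(s,[*a,.068]))
u=unproj(f,320,111,z=0); print("wall x at floor",u, depth(f,320,108), unproj(f,320,108,d=depth(f,320,108)))
for row in (106,100,90,70): print(row,unproj(f,320,row,d=depth(f,320,row)))
E
python3 pose.py
```

```text
{'near': array([0.4718, 0.0376]), 'far': array([0.5809, 0.0614]), 'left': array([0.5093, 0.1242]), 'right': array([ 0.542 , -0.0245])} {'near': np.float64(0.06877202607982513), 'far': np.float64(0.0685084738690449), 'left': np.float64(0.06918772047138178), 'right': np.float64(0.06835718688174286)}
pose [0.526  0.0497 0.2158] res mm [-1.0555 -0.0366  0.3626  0.4065  0.2916  0.2877  0.4013 -0.6577]
[ 0.213  -0.5875  0.2313]
near [0.4707 0.0375] shift mm [257.6877 625.0941] scene px [334.2192 205.3059]
far [0.5813 0.0618] shift mm [368.2613 649.337 ] scene px [293.7403 192.795 ]
left [0.5096 0.1245] shift mm [296.5698 712.0383] scene px [296.2043 215.7938]
right [ 0.5424 -0.0252] shift mm [329.3791 562.3928] scene px [329.0411 183.7301]
wall x at floor [0.6853 0.0586 0.    ] 0.9996929168701172 [0.6852 0.0583 0.0231]
106 [0.6841 0.058  0.0419]
100 [0.6819 0.0574 0.0905]
90 [0.6822 0.0565 0.1505]
70 [0.7539 0.0578 0.048 ]
```

```bash
python3 -m inch '[[0.06,0.06,0,0,0,0,-1],[0.08,0.11,0,0,0,-4,-1],[0.11,0.16,0,0,0,-7.6,-1],[0.14,0.21,0,0,0,-7.6,-1],[0.16,0.26,0,0,0,-7.6,-1]]' 20; python3 -m inch '[[0.03,0.05,0,0,0,0,-1],[0.06,0.10,0,0,0,0,-1],[0.09,0.155,0,0,0,0,-1],[0.12,0.21,-0.02,0,0,0,-1],[0.15,0.26,-0.06,0,0,0,-1]]'
```

```text
time: 1.72
ee_pos: [0.3739, -0.3257, 0.2316]
tcp_rot: [-1.57, -0.001, -1.355]
wrist_force: [1.0, 0.8, 1.2]
width: -0.0003
time: 2.35
ee_pos: [0.5203, -0.074, 0.1794]
tcp_rot: [-1.566, -0.003, -1.355]
wrist_force: [0.7, 0.8, 0.3]
width: 0.0006
```

```bash
python3 -m inch '[[0.01,0.022,-0.03,0,0,0,-1],[0.019,0.042,-0.06,0,0,0,-1],[0.019,0.042,-0.083,0,0,0,-1],[0.019,0.042,-0.083,0,0,0,-1]]'
```

```text
time: 2.85
ee_pos: [0.5354, -0.0331, 0.0924]
tcp_rot: [-1.575, 0.002, -1.355]
wrist_force: [-0.1, 0.6, 0.2]
width: 0.0001
```

```bash
python3 -m inch '[[0,0,-0.005,0,0,0,-1],[0,0,-0.01,0,0,0,-1],[0,0,-0.01,0,0,0,-1]]'; python3 - <<'E'
from h import *
f=grab_frame("top"); s=grab_frame("scene")
a=np.hstack([cv2.resize(f["image"][120:270,240:400],None,fx=2.5,fy=2.5),cv2.resize(s["image"][140:290,250:410],None,fx=2.5,fy=2.5)])
cv2.imwrite("pics/c1.png",a[:,:,::-1]); print(get_obs()["ee_pos"])
E
```

```text
time: 3.22
ee_pos: [0.5372, -0.034, 0.0849]
tcp_rot: [-1.57, -0.0, -1.356]
wrist_force: [0.0, 0.4, -0.2]
width: -0.0001
[ 0.53735454 -0.03396433  0.08514617]
```

View pics/c1.png

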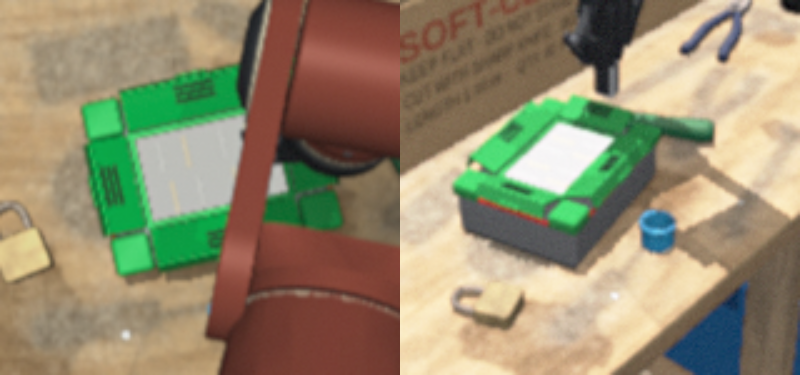

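The fingertip hangs over the right section, about 9 mm outward of the ribs by the measured TCP. I'll shift it inward and press.

```bash
python3 -m inch '[[0.005,0.008,-0.002,0,0,0,-1],[0.005,0.008,-0.009,0,0,0,-1],[0.005,0.008,-0.014,0,0,0,-1],[0.005,0.008,-0.018,0,0,0,-1]]'
```

```text
time: 3.82
ee_pos: [0.5424, -0.0263, 0.0671]
tcp_rot: [-1.571, -0.001, -1.355]
wrist_force: [-1.8, -1.7, 5.5]
width: -0.0001
```

```bash
python3 -m inch '[[0,0,-0.003,0,0,0,-1],[0,0,-0.006,0,0,0,-1],[0,0,-0.007,0,0,0,-1],[0,0,-0.007,0,0,0,-1]]'
```

```text
time: 4.32
ee_pos: [0.5421, -0.0257, 0.06]
tcp_rot: [-1.571, 0.0, -1.356]
wrist_force: [-2.1, -0.1, 5.4]
width: -0.0001
```

```bash
python3 -m inch '[[0,0,0.02,0,0,0,-1],[0,0,0.035,0,0,0,-1],[0.02,0.044,0.035,0,0,0,-1],[0.039,0.088,0.03,0,0,0,-1],[0.039,0.088,0.022,0,0,0,-1]]';python3 -m inch '[[0,0,0,0,0,0,-1]]'; python3 - <<'E'
from h import *
f=grab_frame("top"); s=grab_frame("scene")
a=np.hstack([cv2.resize(f["image"][120:270,240:400],None,fx=2.5,fy=2.5),cv2.resize(s["image"][140:290,250:410],None,fx=2.5,fy=2.5)])
cv2.imwrite("pics/c2.png",a[:,:,::-1]); print(get_obs()["ee_pos"])
E
```

```text
time: 4.95
ee_pos: [0.5828, 0.0646, 0.0834]
tcp_rot: [-1.568, -0.0, -1.352]
wrist_force: [-0.4, 0.0, 0.1]
width: 0.0001
time: 5.08
ee_pos: [0.5805, 0.0622, 0.0813]
tcp_rot: [-1.572, 0.0, -1.355]
wrist_force: [-0.5, 0.5, -0.4]
width: 0.0002
[0.58082616 0.06150274 0.08184964]
```

View pics/c2.png

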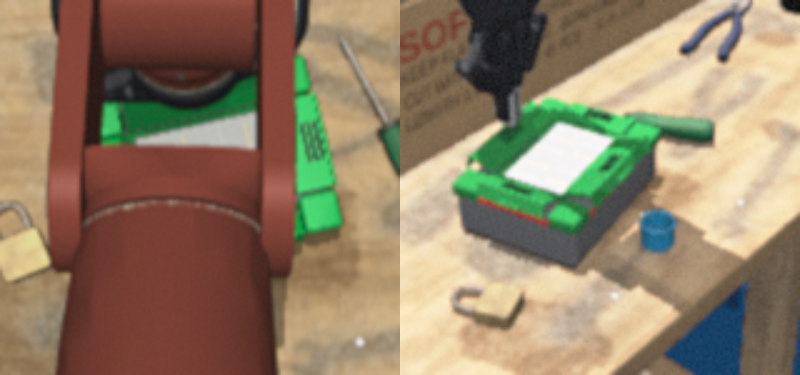

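The right section now looks level with its corners, the case hasn't moved, and the tip is over the far ribs. I'll press the far section.

```bash
python3 -m inch '[[0,0,-0.008,0,0,0,-1],[0,0,-0.013,0,0,0,-1],[0,0,-0.017,0,0,0,-1],[0,0,-0.021,0,0,0,-1],[0,0,-0.022,0,0,0,-1]]'; python3 -m inch '[[0,0,0,0,0,0,-1]]'
```

```text
time: 5.8
ee_pos: [0.5811, 0.0621, 0.06]
tcp_rot: [-1.571, -0.0, -1.356]
wrist_force: [-1.6, -0.3, 9.0]
width: -0.0
time: 5.92
ee_pos: [0.5811, 0.0621, 0.0601]
tcp_rot: [-1.571, -0.0, -1.356]
wrist_force: [-0.9, -1.3, 6.4]
width: -0.0001
```

Next, left: shift (-0.0715, +0.0625).

```bash
python3 -m inch '[[0,0,0.02,0,0,0,-1],[0,0,0.035,0,0,0,-1],[-0.036,0.031,0.035,0,0,0,-1],[-0.0715,0.0625,0.03,0,0,0,-1],[-0.0715,0.0625,0.022,0,0,0,-1]]';python3 -m inch '[[0,0,0,0,0,0,-1],[0,0,0,0,0,0,-1]]'
```

```text
time: 6.55
ee_pos: [0.5079, 0.1263, 0.0821]
tcp_rot: [-1.571, 0.0, -1.353]
wrist_force: [-0.2, -0.4, -0.7]
width: 0.0001
time: 6.8
ee_pos: [0.5107, 0.1242, 0.0823]
tcp_rot: [-1.57, -0.0, -1.357]
wrist_force: [-0.2, -0.1, 0.4]
width: 0.0
```

```bash
python3 - <<'E'
from h import *
f=grab_frame("top")
for k in ("left_press","far_press","right_press"):
    for r in tip_of(f,k)[:1]:
        u,v=r["location"]; print(k,round(r["p"],2),u,v,unproj(f,u,v,d=depth(f,u,v)))
print(get_obs()["ee_pos"])
E
```

```text
left_press 0.54 286.3 195.6 [0.4771696  0.09573058 0.37899414]
far_press 0.57 315.3 155.2 [0.58392417 0.06680299 0.06075607]
right_press 0.9 361.7 178.0 [ 0.5401829  -0.02035444  0.06036105]
[0.51030695 0.12428228 0.08201076]
```

Far and right are shut, at about 60.5 mm. The tip is over the left ribs, so I'll press there.

```bash
python3 -m inch '[[0,0,-0.008,0,0,0,-1],[0,0,-0.013,0,0,0,-1],[0,0,-0.017,0,0,0,-1],[0,0,-0.021,0,0,0,-1],[0,0,-0.022,0,0,0,-1]]'; python3 -m inch '[[0,0,0,0,0,0,-1]]'; python3 -m inch '[[0,0,0.02,0,0,0,-1],[0,0,0.035,0,0,0,-1],[-0.02,-0.044,0.035,0,0,0,-1],[-0.039,-0.087,0.03,0,0,0,-1],[-0.039,-0.087,0.022,0,0,0,-1]]'; python3 -m inch '[[0,0,0,0,0,0,-1],[0,0,0,0,0,0,-1]]'
```

```text
time: 7.62
ee_pos: [0.5096, 0.1247, 0.0599]
tcp_rot: [-1.571, -0.0, -1.356]
wrist_force: [-4.1, -0.1, 8.3]
width: -0.0001
time: 7.75
ee_pos: [0.5096, 0.1247, 0.06]
tcp_rot: [-1.571, -0.0, -1.356]
wrist_force: [-1.4, -0.8, 6.3]
width: -0.0001
time: 8.38
ee_pos: [0.4699, 0.0359, 0.0815]
tcp_rot: [-1.57, -0.001, -1.359]
wrist_force: [1.0, 1.0, 1.4]
width: 0.0001
time: 8.62
ee_pos: [0.471, 0.0384, 0.0818]
tcp_rot: [-1.571, 0.0, -1.355]
wrist_force: [-0.6, 0.0, 0.6]
width: 0.0002
```

Press near, then retreat upward and off to the right.

```bash
python3 -m inch '[[0,0,-0.008,0,0,0,-1],[0,0,-0.013,0,0,0,-1],[0,0,-0.017,0,0,0,-1],[0,0,-0.021,0,0,0,-1],[0,0,-0.022,0,0,0,-1]]'; python3 -m inch '[[0,0,0,0,0,0,-1]]'; python3 -m inch '[[0,0,0.03,0,0,0,-1],[0,0,0.08,0,0,0,-1],[0,-0.04,0.13,0,0,0,-1],[0,-0.1,0.15,0,0,0,-1],[0,-0.15,0.15,0,0,0,-1]]'; python3 -m inch '[[0,-0.05,0,0,0,0,-1],[0,-0.1,0,0,0,0,-1],[-0.02,-0.15,0,0,0,0,-1],[-0.04,-0.2,0,0,0,0,-1],[-0.05,-0.25,0,0,0,0,-1]]'; python3 -m inch '[[0,0,0,0,0,0,-1],[0,0,0,0,0,0,-1]]'
python3 - <<'E'
from h import *
np.set_printoptions(precision=4,suppress=True)
f=grab_frame("top"); s=grab_frame("scene")
a=np.hstack([cv2.resize(f["image"][120:270,240:400],None,fx=2.5,fy=2.5),cv2.resize(s["image"][140:290,250:410],None,fx=2.5,fy=2.5)])
cv2.imwrite("pics/c3.png",a[:,:,::-1])
for k in ("near","far","left","right"):
    px={"near":(331,214.2),"far":(318.1,156.1),"left":(284.5,194.2),"right":(364.2,176.5)}[k]
    r=tip_of(f,k+"_press")[0]; u,v=r["location"]; print(k,round(r["p"],2),u,v,unproj(f,u,v,d=depth(f,u,v)),unproj(f,*px,d=depth(f,*px))[2])
for k in ("screwdriver","padlock","pipe_cap","case"): print(k,tip_of(f,k)[:1])
E
```

```text
time: 9.25
ee_pos: [0.4707, 0.0379, 0.0599]
tcp_rot: [-1.571, 0.0, -1.355]
wrist_force: [-3.7, 0.5, 9.3]
width: 0.0005
time: 9.38
ee_pos: [0.4707, 0.0379, 0.06]
tcp_rot: [-1.571, 0.0, -1.356]
wrist_force: [-2.8, 1.0, 4.4]
width: -0.0002
time: 10.0
ee_pos: [0.4718, -0.1143, 0.2123]
tcp_rot: [-1.566, -0.003, -1.355]
wrist_force: [0.9, -0.4, -1.0]
width: -0.0
time: 10.62
ee_pos: [0.4196, -0.3638, 0.209]
tcp_rot: [-1.571, 0.0, -1.356]
wrist_force: [0.2, 0.6, -0.1]
width: 0.0001
time: 10.88
ee_pos: [0.4206, -0.3618, 0.2089]
tcp_rot: [-1.571, 0.001, -1.356]
wrist_force: [0.3, 1.2, 0.3]
width: 0.0001
near 0.68 333.0 215.8 [0.4692 0.0338 0.0604] 0.06061292329647583
far 0.98 315.0 153.8 [0.5867 0.0674 0.0602] 0.06035256620638296
left 0.89 282.8 194.1 [0.5102 0.128  0.0607] 0.060446033860247494
right 0.57 362.4 178.2 [ 0.5397 -0.0216  0.0608] 0.06101934579583257
screwdriver [{'location': [398.0, 171.9], 'p': 0.9}]
padlock [{'location': [245.9, 218.7], 'p': 0.89}]
pipe_cap [{'location': [330.9, 245.9], 'p': 0.58}]
case [{'location': [322.0, 188.9], 'p': 0.68}]
```

View pics/c3.png

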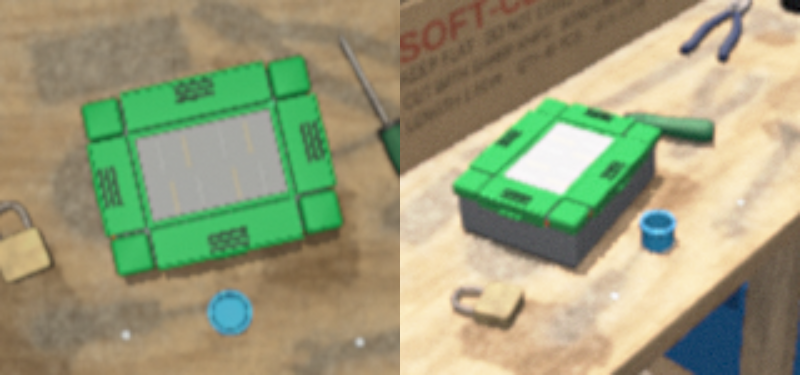

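All four sections are level and no red strip shows. The case and the bystanders are where they were, and the arm is clear.

```bash
python3 -c "
from workcell import *
print(sign_off())"
```

```text
the job is handed in; nothing more can be done
None
```

All four hinged sections are shut, and I handed the job in at about 11 s of robot time. I pressed each one on its ribs with the closed fingertips, in the order right, far, left, near. The highest force I read was about 9 N.

**Shut:** after backing the arm off, all four sections measured 60–61 mm above the bench, against 68–69 mm when open. No red seal strip shows in either view.

**Undisturbed:** the case, screwdriver, padlock and pipe cap were within 2 pixels of where they started in the top view. The window was not touched.

**Disagreement:** the networks placed the rib points up to about 6 mm away from the positions I fitted from the picture. I aimed by the fitted positions, which agreed with each other to about 1 mm.

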